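# Load the sample changer with the tins that hold a sample

## Task

The sample changer's three-pocket carousel sits high on its spindle because its keyways are not over the keys, so turn it by the hub until it drops fully down. Then lift the closed moisture tins to feel which ones hold a sample, stand every loaded tin upright in a pocket of the carousel, one to a pocket, and leave the empty tins standing upright on the bench. Finally start the weighing run by pressing the start button right down and letting it go, and leave the other things where they are.

Things in the scene. Friction and masses are not known exactly. Their poses are not given: they have to be found in the camera images.
- drive: drive unit of the sample changer, fixed on the bench: white round drum 160 mm across, its flat top 40 mm above the bench, with a steel spindle standing in the middle. Origin: on the spindle axis at bench level, z up; its x axis points along the first of the three keys.
- spindle_top (a point): top end of the drive's spindle, 98 mm above the bench; the spindle is 20 mm across. At its foot, on the drum's top, stand three alike keys, 9 mm wide, 11 mm high, reaching 20 mm out from the axis, at 0, 120 and 240 degrees about z from the drive's x axis. A black Y on the spindle's end and three black lines on the drum's side show the same three directions.
- carousel: carousel, loose, 0.7 kg, slipped over the spindle: steel plate 188 mm across, 6 mm thick, with three round pockets and a hexagonal steel hub. It starts on top of the keys, origin 51 mm above the bench, 28 to 60 degrees short of the nearest fit either way; fully down the origin is 40 mm above the bench. Origin: centre of the plate's underside, z up.
- hub_top (a point): centre of the hub's top, 50 mm above the plate's underside. Hub: 48 mm across flats, flats facing 0, 60, 120 ... degrees about z from the carousel's x axis, bore with 2 mm play. Three alike keyways under it at 0, 120, 240 degrees (dark marks on its top): any fits any key when within about 6 degrees; it turns easily and, lined up and let go, falls down by its weight.
- pocket_1 (a point): centre of the floor of pocket 1 of the carousel, 58 mm from the hub's axis at 0 degrees about z from the carousel's x axis, 6 mm above the plate's underside. The pocket is a ring 66 mm across inside, 71 mm outside, whose rim stands 8 mm above its floor.
- pocket_2 (a point): centre of the floor of pocket 2 of the carousel, 58 mm from the hub's axis at 120 degrees about z from the carousel's x axis, 6 mm above the plate's underside. The pocket is a ring 66 mm across inside, 71 mm outside, whose rim stands 8 mm above its floor.
- pocket_3 (a point): centre of the floor of pocket 3 of the carousel, 58 mm from the hub's axis at 240 degrees about z from the carousel's x axis, 6 mm above the plate's underside. The pocket is a ring 66 mm across inside, 71 mm outside, whose rim stands 8 mm above its floor.
- tin_1: closed round aluminium tin with a fixed lid, one of up to six that look exactly alike: body 56 mm across, lid 59 mm (widest, 32 to 37 mm up), 38 mm tall. Empty it weighs about 50 g, with a sample about 320 g (up to 10 % off); nothing outside shows which; one to three of them hold one. Origin: centre of its underside, z along its axis. May be absent (None).
- tin_2: closed round aluminium tin with a fixed lid, one of up to six that look exactly alike: body 56 mm across, lid 59 mm (widest, 32 to 37 mm up), 38 mm tall. Empty it weighs about 50 g, with a sample about 320 g (up to 10 % off); nothing outside shows which; one to three of them hold one. Origin: centre of its underside, z along its axis. May be absent (None).
- tin_3: closed round aluminium tin with a fixed lid, one of up to six that look exactly alike: body 56 mm across, lid 59 mm (widest, 32 to 37 mm up), 38 mm tall. Empty it weighs about 50 g, with a sample about 320 g (up to 10 % off); nothing outside shows which; one to three of them hold one. Origin: centre of its underside, z along its axis. May be absent (None).
- tin_4: closed round aluminium tin with a fixed lid, one of up to six that look exactly alike: body 56 mm across, lid 59 mm (widest, 32 to 37 mm up), 38 mm tall. Empty it weighs about 50 g, with a sample about 320 g (up to 10 % off); nothing outside shows which; one to three of them hold one. Origin: centre of its underside, z along its axis. May be absent (None).
- tin_5: closed round aluminium tin with a fixed lid, one of up to six that look exactly alike: body 56 mm across, lid 59 mm (widest, 32 to 37 mm up), 38 mm tall. Empty it weighs about 50 g, with a sample about 320 g (up to 10 % off); nothing outside shows which; one to three of them hold one. Origin: centre of its underside, z along its axis. May be absent (None).
- tin_6: closed round aluminium tin with a fixed lid, one of up to six that look exactly alike: body 56 mm across, lid 59 mm (widest, 32 to 37 mm up), 38 mm tall. Empty it weighs about 50 g, with a sample about 320 g (up to 10 % off); nothing outside shows which; one to three of them hold one. Origin: centre of its underside, z along its axis. May be absent (None).
- start (a joint): start push button of the changer: grey, 28 mm across, on top of a small white box 92x62x38 mm that stands fixed on the bench at the left. Travel in m: 0 up, 0.006 fully pressed straight down; a spring of 5 N at full travel brings it back.
- start_top (a point): centre of the top face of the start button, about 60 mm above the bench when not pressed. Behind it and behind any tin left of the carousel rises the sieve unit: front face at x = 0.53, top edge at x = 0.515, from y = 0.11 leftwards, 0.31 m high. Right of the carousel the oven door stands at x = 0.61 and its handle reaches out to x = 0.58.
- wood_block: bystander: wooden block 40x110x28 mm lying at the left; leave it. Origin: centre of its underside.
- prism: bystander: grey mortar prism 40x160x40 mm lying at the right; leave it. Origin: centre of its underside.
- jar: bystander: clear screw jar with blue lid, 66 mm across, 116 mm tall, standing behind the carousel; leave it. Origin: centre of its underside.
There are look-alikes about, which are no part of the job. What is shaped like the tin_1 but orange is not meant.

How it is judged:
By the outcome, as a careful person would: the job done as asked, in the order asked, and still so for the second after the job is handed in, with the robot touching nothing.
Of tin_1, tin_2, tin_3, tin_4, tin_5, tin_6 only 4 to 6 are there at a start; the rules pass over those that are not, and their reading is None.
At some moment in a run one of tin_1, tin_2, tin_3, tin_4, tin_5, tin_6 may be knocked a few centimetres aside while the robot is not near it.
Once in a run the grip may slacken for a moment while it holds something.
It also fails if it takes over 210 s, if anything falls off the work surface, if the arm or the gripper's body presses on something with over 40 N, if the wrist force passes 120 N, or if a joint passes its speed limit or range.

## Robot

A 6-joint arm with a two-finger parallel gripper is mounted at the origin on a cart in front of the work surface, level with it; the furniture and walls round the work are solid. World frame = base frame: x ahead of the robot, y to its left, z up, the work surface at z = 0. Lengths are in m, angles in rad, forces in N, time in s.
With the tool pointing down it reaches from about 0.325 to 0.875 m from the base axis. Payload 4.4 kg.
Tool frame: the origin (TCP) lies on the mounting face of the last link; the fingertips stand 173 mm ahead of it and the grasp point (between the pads) lies 155 mm ahead of it; x points along the fingers, z is the direction in which the jaws open and shut, and the axes are right-handed (so a half turn about x gives the same grasp; the last joint's range is limited). The gripper opens to 85 mm and grips with 20 to 120 N. Pads are 22 mm wide; open, the fingers measure 114 mm over their backs; the gripper's body (76 mm by 85 mm) begins 54 mm behind the grasp point. The pads swing forward as they close: fully open they stand 13 mm farther back than shut.
Start: joints at [-1.448, 0.207, 1.542, -0, 1.393, -0.15], TCP at [0.155, -0.554, 0.405] pointing down, gripper open.
Joint ranges: [-2.73, 2.73], [-0.86, 2.22], [0.23, 2.46], [-1.11, 4.25], [0.08, 2.63], [-2.82, 2.82]. Speed limits (rad/s): [2.79, 2.79, 3.14, 3.14, 3.14, 3.14].

## Interface

Orientations are given as a rotation vector (axis times angle).
In Python, from station import ctrl gives the robot as it stands.
- The arm moves only by the tool servo_tool, never from a script. Its argument "moves" is a list of rows, each a list of 7 numbers: the shift along the tool's x, y, z in m, then the turn, a rotation vector about the tool's x, y, z in degrees, then the finger opening in m, from 0 to 0.0854. In form: [[dx, dy, dz, rx, ry, rz, jaw], ...]. A call has 1 to 20 rows; each row is the pose to reach, as a shift and turn from the pose measured when the call began, along the tool's axes at that moment; what a row does not reach only later rows make up. A row lasts 1/8 s, in which the tool goes at most 62.5 mm and 10.7 degrees, less where a joint would pass 70% of its speed; a pose out of reach is approached as far as the arm can. A call with a gripper value outside its range is refused whole. The fingers move at their own pace and stop on an object; "grip_force" is the grip in N (left out, the last holds). Time passes only in rows, so rows that repeat a pose let the fingers close. It gives the time, the measured TCP pose, the force and the opening at its end, in the units of the state.
- ctrl.state(): the state, without advancing time (a new reading comes with each control period).
- ctrl.camera(name): name is "side" or "top" or "wrist"; returns a dict with "frame" (400x640x3 uint8, red, green, blue), "camera_matrix" (3x3 intrinsics, pixels), "T" (4x4, takes a point from camera to world coordinates). Camera axes: x right, y down, z forward; pixel columns grow to the right and rows downward; lengths in m; the calibration is good to about 2 mm. A picture is of the moment at which its call begins. There is no depth.
- ctrl.close_job(): hands the job in, once; it reports no verdict.
The state is a dict: "time": time; "joint_pos": joint angles; "joint_vel": joint speeds; "tau": joint torques, N m; "eef_pos": TCP position; "tcp_rot": TCP orientation; "wrist_force": force on the tool from outside, world axes, zero at the start; "moment": the same for the moment, N m; "grip_width": opening from 0.0 (shut) to 1.0 (fully open).
Only numpy, scipy, OpenCV 4.12 (cv2) and the standard library are available. Lean on these libraries where they do the work, as an engineer would, in place of code of your own. Each camera call takes 0.05 s, during which the arm holds its last target. There are 200 camera calls.

## Working session

There is one attempt and no reset: what is moved stays moved. The work goes in short steps, Python scripts to look and compute and a tool call to move; the robot and the scene stay as the last step left them, time stands still between calls to the robot, and variables do not carry over. Pictures are saved under pics/ and viewed, about 12 in all and at most 16, crops included, and the job is handed in when it is done.

Besides the shell and the picture viewer there is one more tool, called after "Call:" as name(argument=value, ...), one argument or row to a line, values as JSON. servo_tool: Moves the arm, as the interface text tells. Its arguments: {"type":"object","properties":{"moves":{"type":"array","items":{"type":"array","items":{"type":"number"}}},"grip_force":{"type":"number"}},"required":["moves"]}

```bash
ls; mkdir -p pics; cat > h.py <<'E'
import numpy as np,cv2
from station import ctrl
from scipy.spatial.transform import Rotation as R
def cam(n,save=None):
    c=ctrl.camera(n)
    if save: cv2.imwrite('pics/'+save,c['frame'][:,:,::-1])
    return c
def ray(c,u,v,z):
    K=c['camera_matrix'];T=c['T'];d=T[:3,:3]@np.linalg.solve(K,[u,v,1.]);o=T[:3,3]
    return o+d*(z-o[2])/d[2]
def proj(c,p):
    T=c['T'];q=c['camera_matrix']@(T[:3,:3].T@(np.asarray(p,float)-T[:3,3]));return q[:2]/q[2]
def rel(target):  # world shift -> tool axes
    s=ctrl.state();return R.from_rotvec(s['tcp_rot']).as_matrix().T@(np.array(target)-s['eef_pos'])
E
python3 - <<'E'
from h import *
np.set_printoptions(precision=4,suppress=True)
s=ctrl.state();print(s);print(R.from_rotvec(s['tcp_rot']).as_matrix())
for n in('top','side'):
    c=cam(n,n+'0.png');print(n,c['T'],c['camera_matrix'])
E
```

```text
pics
{'time': 0.0, 'joint_pos': array([-1.4485,  0.2074,  1.543 ,  0.    ,  1.3935, -0.1505]), 'joint_vel': array([-0.001 , -0.    , -0.0021, -0.0015, -0.0005,  0.0011]), 'tau': array([  0.0003, -38.3038, -29.1594,  -0.0003,   0.0105,   0.    ]), 'eef_pos': array([ 0.1549, -0.5534,  0.4035]), 'tcp_rot': array([ 1.0075,  1.3276, -1.0048]), 'wrist_force': array([-0.4333,  0.2234,  0.1062]), 'moment': array([ 0.0266,  0.0183, -0.0301]), 'grip_width': 1.0006462105766523}
[[-0.0003  0.963   0.2694]
 [ 0.0023  0.2694 -0.963 ]
 [-1.      0.0003 -0.0022]]
top [[-0.0015 -0.9876  0.1573  0.372 ]
 [-0.9999  0.004   0.0157 -0.0634]
 [-0.0161 -0.1572 -0.9874  1.6496]
 [ 0.      0.      0.      1.    ]] [[395.9763   0.     319.114 ]
 [  0.     395.9763 198.4291]
 [  0.       0.       1.    ]]
side [[ 0.8572 -0.2598  0.4446 -0.089 ]
 [-0.5148 -0.4511  0.729  -1.223 ]
 [ 0.0111 -0.8538 -0.5205  0.9284]
 [ 0.      0.      0.      1.    ]] [[400.7467   0.     322.9618]
 [  0.     400.7467 198.6796]
 [  0.       0.       1.    ]]
```

View pics/top0.png

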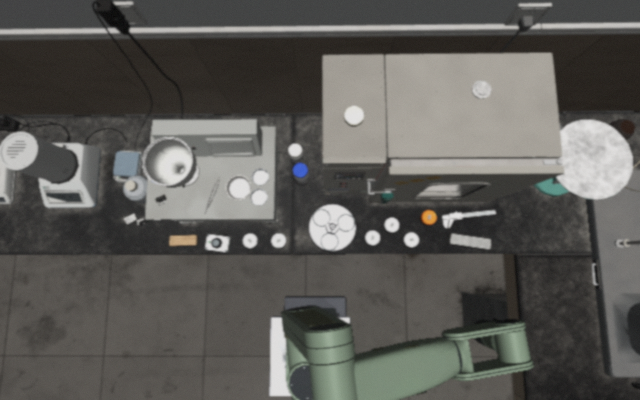

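View pics/side0.png

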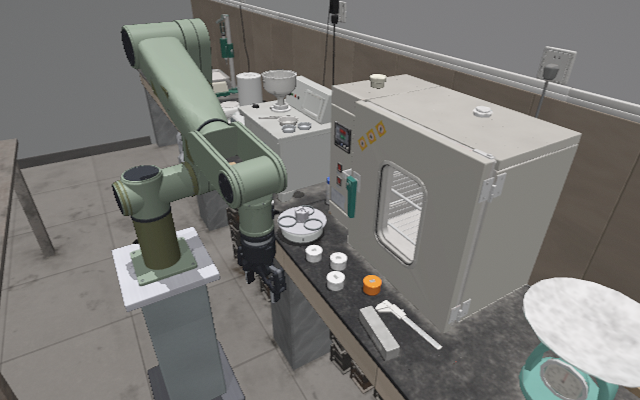

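```bash
python3 - <<'E'
from h import *
np.set_printoptions(precision=4,suppress=True)
c=cam('top')
f=c['frame'][130:260,150:510,::-1];cv2.imwrite('pics/topc.png',cv2.resize(f,None,fx=2.2,fy=2.2,interpolation=cv2.INTER_CUBIC))
for n,u,v,z in[('car',332,228,.057),('t',250,241,.038),('t',279,241,.038),('t',373,238,.038),('t',392,225,.038),('t',412,240,.038),('or',429,217,.038),('btn',215,242,.06),('?',295,150,.04),('jar',301,171,.116)]:
    print(n,ray(c,u,v,z))
E
```

```text
car [ 0.5049 -0.0897  0.057 ]
t [0.4546 0.2434 0.038 ]
t [0.4543 0.1254 0.038 ]
t [ 0.4656 -0.2557  0.038 ]
t [ 0.5181 -0.334   0.038 ]
t [ 0.4571 -0.4127  0.038 ]
or [ 0.5503 -0.4852  0.038 ]
btn [0.4498 0.38   0.06  ]
? [0.8348 0.0633 0.04  ]
jar [0.7268 0.0328 0.116 ]
```

View pics/topc.png

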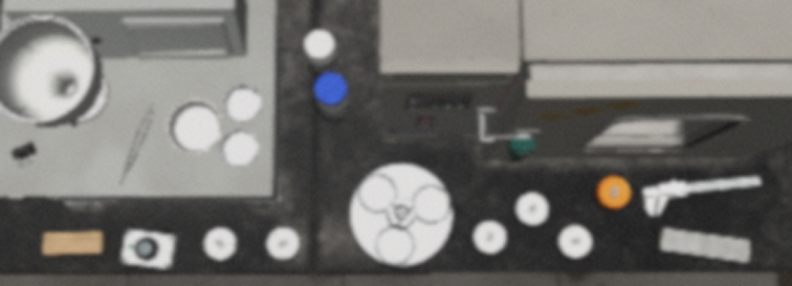

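Call:
servo_tool(
  moves=[
    [0,0.457,-0.353,0,0,0,0.0854],
    [0,0.457,-0.353,0,0,0,0.0854],
    [0,0.457,-0.353,0,0,0,0.0854],
    [0,0.457,-0.353,0,0,0,0.0854],
    [0,0.457,-0.353,0,0,0,0.0854],
    [0,0.457,-0.353,0,0,0,0.0854],
    [0,0.457,-0.353,0,0,0,0.0854],
    [0,0.457,-0.353,0,0,0,0.0854],
    [0,0.457,-0.353,0,0,0,0.0854],
    [0,0.457,-0.353,0,0,0,0.0854],
    [0,0.457,-0.353,0,0,0,0.0854],
    [0,0.457,-0.353,0,0,0,0.0854],
  ],
)

```text
time: 1.65
eef_pos: [0.4992, -0.0915, 0.4042]
tcp_rot: [1.008, 1.327, -1.007]
wrist_force: [0.6, 0.5, 0.1]
grip_width: 1.001
```

```bash
python3 - <<'E'
from h import *
np.set_printoptions(precision=4,suppress=True)
s=ctrl.state();print(s['joint_pos'],s['time'],s['eef_pos']);M=R.from_rotvec(s['tcp_rot']).as_matrix();print(M)
c=cam('wrist','w0.png');print(c['T'],c['camera_matrix'])
for p in [(.505,-.09,.057),(.4546,.2434,.038),(.4543,.1254,.038),(.4656,-.2557,.038)]:print(proj(c,p))
E
```

```text
[-0.3522  0.0634  1.7041  0.0009  1.3757  0.9472] 1.65 [ 0.4992 -0.0915  0.4042]
[[-0.0012  0.9634  0.268 ]
 [ 0.0014  0.268  -0.9634]
 [-1.     -0.0008 -0.0017]]
[[ 0.2688 -0.928  -0.2579  0.5631]
 [-0.9632 -0.2596 -0.0698 -0.0735]
 [-0.0021  0.2671 -0.9637  0.3733]
 [ 0.      0.      0.      1.    ]] [[295.5949   0.     321.5655]
 [  0.     295.5949 192.4952]
 [  0.       0.       1.    ]]
[322.4604 168.2455]
[ 21.7615 128.5422]
[128.6895 157.2063]
[444.4053 231.9372]
```

View pics/w0.png

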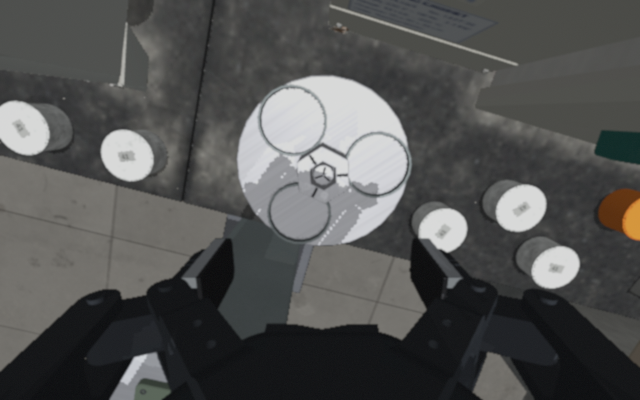

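```bash
python3 - <<'E'
from h import *
np.set_printoptions(precision=4,suppress=True)
c=cam('wrist','w1.png')
f=c['frame'][140:210,285:365,::-1];cv2.imwrite('pics/hub.png',cv2.resize(f,None,fx=8,fy=8,interpolation=cv2.INTER_CUBIC))
pp=[]
for u,v in[(292,120),(377,164),(300,211)]:
    p=ray(c,u,v,.065);pp.append(p);print(p)
o=np.mean(pp,0);print(o,[np.degrees(np.arctan2(*(p-o)[1::-1])) for p in pp],[np.linalg.norm(p-o) for p in pp])
print('spindle',proj(c,[*o[:2],.098]),'hub',proj(c,[*o[:2],.101]), 'plate',ray(c,323.5,160,.057))
E
```

```text
[ 0.546  -0.0467  0.065 ]
[ 0.5263 -0.1439  0.065 ]
[ 0.4538 -0.0788  0.065 ]
[ 0.5087 -0.0898  0.065 ] [np.float64(49.143213960879), np.float64(-71.99051500664247), np.float64(168.6608919691068)] [np.float64(0.05702332042207132), np.float64(0.056928449643524656), np.float64(0.05599681714254629)]
spindle [323.1391 172.5669] hub [323.1487 173.2116] plate [ 0.514  -0.0889  0.057 ]
```

View pics/hub.png

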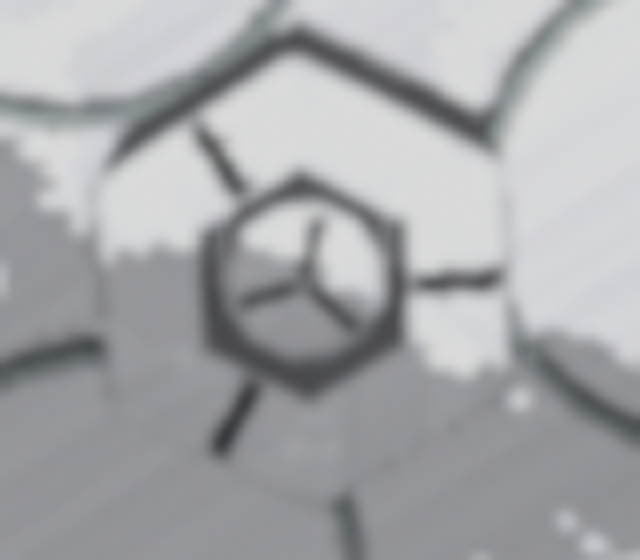

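```bash
python3 - <<'E'
from h import *
c=cam('wrist')
g=lambda a,z:ray(c,a[0]/8+285-.4,a[1]/8+140-.4,z)
o=g((305,277),.098);print(o)
for a in[(318,220),(350,325),(243,302)]:d=g(a,.098)-o;print('Y',np.degrees(np.arctan2(d[1],d[0])),np.linalg.norm(d))
for a,b in[((197,122),(242,190)),((500,277),(420,285)),((218,450),(250,387))]:
    d=g(a,.101)-g(b,.101);print('hub',np.degrees(np.arctan2(d[1],d[0])))
    d=g(a,.101)-o;print('  ',np.degrees(np.arctan2(d[1],d[0])))
hc=[(103,160),(298,38),(492,138),(505,350),(340,492),(112,370)]
print(np.mean([g(a,.101) for a in[(103,160),(298,38),(492,138),(505,350),(305,492),(112,390)]],0))
print(ctrl.state()['time'])
E
```

```text
[ 0.50713952 -0.08991321  0.098     ]
Y 2.994172401970313 0.0070355841502110685
Y -121.83391885010245 0.007951325512245049
Y 127.92797252254407 0.00799101666578273
hub 48.535789086536376
   49.02906317534119
hub -68.59709276143828
   -72.85278312102413
hub 169.12634262760926
   168.64134157083862
[ 0.50913308 -0.08902468  0.101     ]
1.8
```

Call:
servo_tool(
  moves=[
    [0.04,0.009,0.0005,-3,0,0,0.0854],
    [0.08,0.009,0.0005,-3,0,0,0.0854],
    [0.12,0.009,0.0005,-3,0,0,0.0854],
    [0.14,0.009,0.0005,-3,0,0,0.0854],
    [0.15,0.009,0.0005,-3,0,0,0.0854],
    [0.156,0.009,0.0005,-3,0,0,0.0854],
    [0.156,0.009,0.0005,-3,0,0,0.0854],
    [0.156,0.009,0.0005,-3,0,0,0.0854],
  ],
  grip_force=25,
)

```text
time: 2.8
eef_pos: [0.5085, -0.0898, 0.2495]
tcp_rot: [0.97, 1.344, -0.967]
wrist_force: [0.3, 0.3, 0.5]
grip_width: 0.997
```

```bash
python3 - <<'E'
from h import *
c=cam('wrist','w2.png');print(ctrl.state()['joint_pos'],proj(c,[.5085,-.0895,.101]))
E
```

```text
[-3.42772309e-01  2.70033030e-01  1.81869784e+00  1.56639529e-03
  1.05176640e+00  9.04542862e-01] [321.63064661 266.35249724]
```

View pics/w2.png

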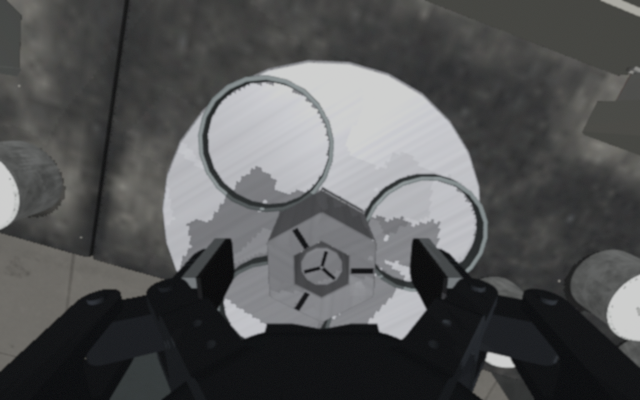

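Call:
servo_tool(
  moves=[
    [0.002,0,0,0,0,0,0.03],
    [0.002,0,0,0,0,0,0.03],
    [0.002,0,0,0,0,0,0.03],
    [0.002,0,0,0,0,0,0.03],
    [0.002,0,0,0,0,0,0.03],
    [0.002,0,0,8,0,0,0.03],
    [0.002,0,0,16,0,0,0.03],
    [0.002,0,0,24,0,0,0.03],
    [0.002,0,0,32,0,0,0.03],
    [0.002,0,0,39,0,0,0.03],
    [0.002,0,0,43,0,0,0.03],
    [0.002,0,0,45.5,0,0,0.03],
    [0.002,0,0,45.5,0,0,0.03],
    [0.002,0,0,45.5,0,0,0.03],
  ],
)

```text
time: 4.6
eef_pos: [0.5077, -0.0895, 0.2463]
tcp_rot: [1.547, 0.951, -1.548]
wrist_force: [1.3, 0.0, -7.6]
grip_width: 0.557
```

```bash
python3 - <<'E'
from h import *
s=ctrl.state();print(s['joint_pos'],s['moment']);M=R.from_rotvec(s['tcp_rot']).as_matrix();print(M, np.degrees(np.arctan2(M[1,2],M[0,2])))
c=cam('wrist','w3.png')
f=c['frame'][220:310,270:375,::-1];cv2.imwrite('pics/hub2.png',cv2.resize(f,None,fx=5,fy=5,interpolation=cv2.INTER_CUBIC))
E
```

```text
[-3.42847682e-01  2.74432570e-01  1.82119088e+00  1.37609211e-03
  1.04753531e+00  1.69808625e+00] [-0.00699003 -0.04701622  0.00553821]
[[-1.07387443e-03  8.91192901e-01 -4.53623259e-01]
 [ 1.64893346e-03 -4.53621325e-01 -8.91193006e-01]
 [-9.99998064e-01 -1.70502396e-03 -9.82385452e-04]] -116.97640127107361
```

View pics/hub2.png

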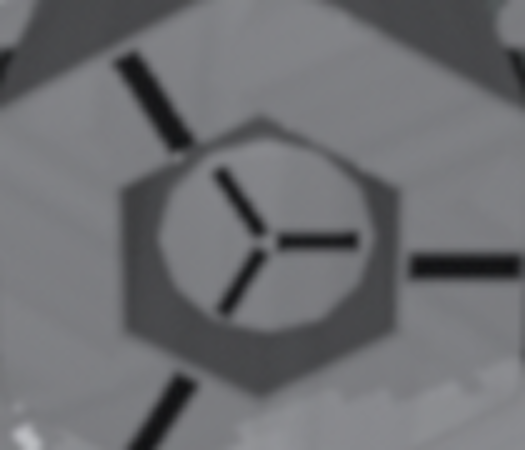

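Call:
servo_tool(
  moves=[
    [0,0,0,0,0,0,0.0854],
    [0,0,0,0,0,0,0.0854],
    [0,0,0,0,0,0,0.0854],
    [0,0,0,0,0,0,0.0854],
    [-0.05,0,0,0,0,0,0.0854],
    [-0.1,0,0,0,0,0,0.0854],
    [-0.155,0,0,0,0,0,0.0854],
    [-0.155,0,0,0,0,0,0.0854],
  ],
)

```text
time: 5.65
eef_pos: [0.5096, -0.0903, 0.4078]
tcp_rot: [1.552, 0.94, -1.537]
wrist_force: [-0.7, 0.3, 0.1]
grip_width: 1.001
```

```bash
python3 - <<'E'
from h import *
c=cam('wrist','w4.png');print(ctrl.state()['wrist_force'])
t=cam('top');f=t['frame']
g=(f.min(2)>170).astype(np.uint8);g[:205]=0;g[255:]=0
n,l,s,ce=cv2.connectedComponentsWithStats(g)
for i in range(1,n):
    if s[i,4]>40:print(s[i],ce[i],ray(t,*ce[i],.038))
E
```

```text
[-0.30614402  0.32943584 -0.87794238]
[ 46 205  46   2  76] [ 66.69736842 205.39473684] [0.6035766 1.0108572 0.038    ]
[189 205  24  13 146] [199.68493151 211.13013699] [0.57762996 0.45459943 0.038     ]
[443 211  52  16 237] [460.83122363 216.4092827 ] [ 0.55224935 -0.61426038  0.038     ]
[125 215  10   7  44] [130.09090909 218.29545455] [0.54888573 0.74147394 0.038     ]
[385 218  14  14 144] [391.46527778 224.44444444] [ 0.52032263 -0.33185172  0.038     ]
[366 231  14  14 147] [372.26530612 237.21088435] [ 0.4687461 -0.2527565  0.038    ]
[405 233  14  14 148] [411.16891892 239.33108108] [ 0.45982473 -0.40941471  0.038     ]
[206 235  23  16 195] [217.34358974 242.68717949] [0.44807312 0.37645373 0.038     ]
[243 234  14  14 141] [249.60992908 240.24822695] [0.45764662 0.24511353 0.038     ]
[272 234  14  13 143] [278.11188811 240.06293706] [0.45812784 0.12905368 0.038     ]
[452 236  17   8 103] [460.3592233  239.75728155] [ 0.45764956 -0.60693553  0.038     ]
```

View pics/w4.png

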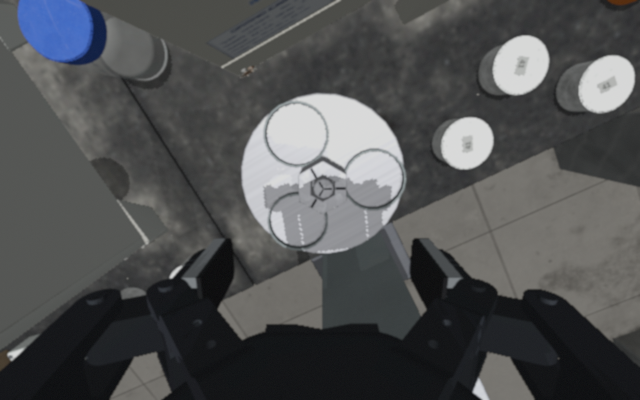

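```bash
cat >> h.py <<'E'
def tins(c,z=.038,show=True):
    "bright lid discs in a wrist view -> world xy"
    f=c['frame'];hsv=cv2.cvtColor(f,cv2.COLOR_RGB2HSV)
    m=((hsv[...,2]>190)&(hsv[...,1]<40)).astype(np.uint8)
    m=cv2.morphologyEx(m,cv2.MORPH_CLOSE,np.ones((9,9)));out=[]
    for k in cv2.findContours(m,cv2.RETR_EXTERNAL,cv2.CHAIN_APPROX_NONE)[0]:
        if len(k)<40:continue
        (u,v),ax,_=cv2.fitEllipse(k);p=ray(c,u,v,z);d=np.linalg.norm(ray(c,u+max(ax)/2,v,z)-p)*2
        if .05<d<.068:out.append(p);print('lid',(round(u),round(v)),p.round(4),round(d,4))
    return out
E
python3 - <<'E'
from h import *
c=cam('wrist');tins(c)
P=[ray(c,u,v,.054) for u,v in[(296,134),(374,179),(298,220)]]
print([np.linalg.norm(P[i]-P[i-1]) for i in range(3)],np.mean(P,0),P)
o=np.mean(P,0);print([np.degrees(np.arctan2(*(p-o)[1::-1])) for p in P])
for u,v in[(466,143),(519,65),(604,84)]:print(ray(c,u,v,.038))
print(R.from_rotvec(ctrl.state()['tcp_rot']).as_matrix().round(4))
E
```

```text
lid (469, 138) [ 0.4669 -0.2534  0.038 ] 0.0601
lid (613, 77) [ 0.4586 -0.4096  0.038 ] 0.0663
lid (525, 58) [ 0.5191 -0.3322  0.038 ] 0.0649
[np.float64(0.0967105681003574), np.float64(0.09765349371328928), np.float64(0.09728821378166588)] [ 0.50231513 -0.08843709  0.054     ] [array([ 0.55831046, -0.08520562,  0.054     ]), array([ 0.47657617, -0.13864447,  0.054     ]), array([ 0.47205875, -0.04146119,  0.054     ])]
[np.float64(3.3028531367846226), np.float64(-117.14208035775438), np.float64(122.78489345319724)]
[ 0.46311409 -0.2481764   0.038     ]
[ 0.51485493 -0.32474756  0.038     ]
[ 0.45584376 -0.39962209  0.038     ]
[[-2.300e-03  8.912e-01 -4.537e-01]
 [ 2.100e-03 -4.537e-01 -8.912e-01]
 [-1.000e+00 -3.000e-03 -8.000e-04]]
```

Call:
servo_tool(
  moves=[
    [0.02,0.012,0.055,0,0,0,0.0854],
    [0.06,0.024,0.11,0,0,0,0.0854],
    [0.1,0.036,0.165,0,0,0,0.0854],
    [0.14,0.036,0.165,0,0,0,0.0854],
    [0.17,0.036,0.165,0,0,0,0.0854],
    [0.17,0.036,0.165,0,0,0,0.0854],
    [0.17,0.036,0.165,0,0,0,0.0854],
  ],
)

```text
time: 6.68
eef_pos: [0.4644, -0.2525, 0.2304]
tcp_rot: [1.547, 0.952, -1.549]
wrist_force: [-0.5, 0.0, -0.2]
grip_width: 1.0
```

```bash
python3 - <<'E'
from h import *
print(ctrl.state()['wrist_force'],rel([.467,-.2534,.19]))
c=cam('wrist','w5.png');tins(c);print(proj(c,[.467,-.2534,.038]),rel([.467,-.2534,.19]))
E
```

```text
[-0.5133668   0.0206054  -0.22060767] [ 0.04036908  0.00286384 -0.00031133]
lid (590, 109) [ 0.4597 -0.4087  0.038 ] 0.0642
lid (413, 70) [ 0.5196 -0.3331  0.038 ] 0.0622
[320.42650449 222.87959326] [ 0.04132096  0.00226753 -0.00031337]
```

Call:
servo_tool(
  moves=[
    [0.02,0.0025,0,0,0,0,0.0854],
    [0.036,0.0025,0,0,0,0,0.0854],
    [0.041,0.0025,0,0,0,0,0.0854],
    [0.041,0.0025,0,0,0,0,0.04],
    [0.041,0.0025,0,0,0,0,0.04],
    [0.041,0.0025,0,0,0,0,0.04],
    [0.041,0.0025,0,0,0,0,0.04],
    [0.03,0.0025,0,0,0,0,0.04],
    [0.01,0.0025,0,0,0,0,0.04],
    [0.0,0.0025,0,0,0,0,0.04],
    [0.0,0.0025,0,0,0,0,0.04],
    [0.0,0.0025,0,0,0,0,0.04],
  ],
  grip_force=50,
)

```text
time: 8.22
eef_pos: [0.4667, -0.2536, 0.2307]
tcp_rot: [1.547, 0.952, -1.548]
wrist_force: [0.1, -0.2, -3.5]
grip_width: 0.656
```

```bash
cat >> h.py <<'E'
def weigh(n=6):
    w=[]
    for i in range(n): c=ctrl.camera('wrist');w.append(ctrl.state()['wrist_force'])
    s=ctrl.state();M=R.from_rotvec(s['tcp_rot']).as_matrix()
    print('F',np.mean(w,0).round(2),'pos',s['eef_pos'].round(4),'psi',np.degrees(np.arctan2(M[1,2],M[0,2])).round(1),'grip',s['grip_width'],'t',s['time'],'j',s['joint_pos'].round(2));return c
E
python3 - <<'E'
from h import *
c=weigh();cv2.imwrite('pics/w6.png',c['frame'][:,:,::-1])
E
```

```text
F [-0.15  0.37 -3.39] pos [ 0.467  -0.2537  0.2308] psi -117.0 grip 0.6589577063605899 t 8.525 j [-0.66  0.33  1.79  0.    1.03  1.38]
```

View pics/w6.png

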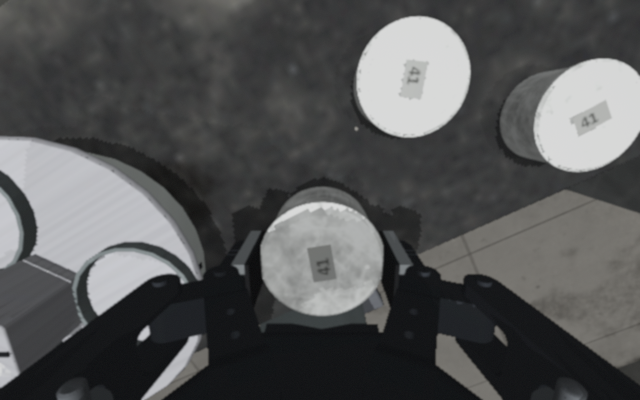

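Call:
servo_tool(
  moves=[
    [-0.03,0,0,-9,0,0,0.04],
    [-0.045,0,0,-18,0,0,0.04],
    [-0.045,-0.01,-0.027,-27,0,0,0.04],
    [-0.045,-0.02,-0.054,-36,0,0,0.04],
    [-0.045,-0.03,-0.08,-45,0,0,0.04],
    [-0.045,-0.038,-0.1075,-54,0,0,0.04],
    [-0.045,-0.038,-0.1075,-63,0,0,0.04],
    [-0.045,-0.038,-0.1075,-72,0,0,0.04],
    [-0.045,-0.038,-0.1075,-72,0,0,0.04],
    [-0.045,-0.038,-0.1075,-72,0,0,0.04],
  ],
)

```text
time: 9.78
eef_pos: [0.4818, -0.1408, 0.2759]
tcp_rot: [0.616, 1.484, -0.615]
wrist_force: [0.0, 1.1, -2.6]
grip_width: 0.654
```

```bash
python3 - <<'E'
from h import *
c=weigh(2);cv2.imwrite('pics/w7.png',c['frame'][:,:,::-1])
print(proj(c,[.482,-.141,.054]),proj(c,[.477,-.041,.054]),proj(c,[.566,-.087,.054]),proj(c,[.5085,-.0895,.098]))
E
```

```text
F [ 0.23 -0.01 -3.08] pos [ 0.4818 -0.1409  0.2759] psi -45.0 grip 0.6563447371238692 t 9.875 j [-0.46  0.2   1.84  0.    1.1   0.33]
[323.68458096 211.95363382] [204.74856303 109.84802756] [359.62398144  56.73695033] [288.1160003  134.99097373]
```

View pics/w7.png

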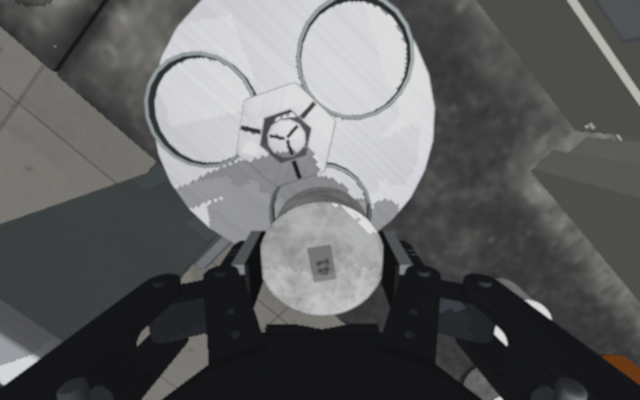

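Call:
servo_tool(
  moves=[
    [0.015,0,0,0,0,0,0.04],
    [0.028,0,0,0,0,0,0.04],
    [0.036,0,0,0,0,0,0.04],
    [0.039,0,0,0,0,0,0.04],
    [0.039,0,0,0,0,0,0.04],
    [0.039,0,0,0,0,0,0.075],
    [0.039,0,0,0,0,0,0.075],
    [0.039,0,0,0,0,0,0.075],
    [0.0,0,0,0,0,0,0.075],
    [-0.05,0,0,0,0,0,0.0854],
    [-0.09,0,0,0,0,0,0.0854],
    [-0.09,0,0,0,0,0,0.0854],
    [-0.09,0,0,0,0,0,0.0854],
  ],
)

```text
time: 11.5
eef_pos: [0.4817, -0.1409, 0.3653]
tcp_rot: [0.616, 1.485, -0.614]
wrist_force: [-0.3, 0.3, -0.2]
grip_width: 1.0
```

```bash
python3 - <<'E'
from h import *
c=weigh(2);cv2.imwrite('pics/w8.png',c['frame'][:,:,::-1]);tins(c);print('placed?',end='');tins(c,.084)
print('B',rel([.5195,-.3325,.24]))
E
```

```text
F [-0.24  0.18  0.21] pos [ 0.4814 -0.1407  0.3641] psi -45.0 grip 0.999141635676792 t 11.6 j [-0.46  0.09  1.76  0.    1.3   0.33]
lid (135, 367) [ 0.1455 -0.1455  0.038 ] 0.0663
lid (91, 9) [0.4431 0.1143 0.038 ] 0.0558
placed?lid (135, 367) [ 0.2051 -0.1373  0.084 ] 0.056
B [ 0.12322719 -0.10834207  0.16339648]
```

View pics/w8.png

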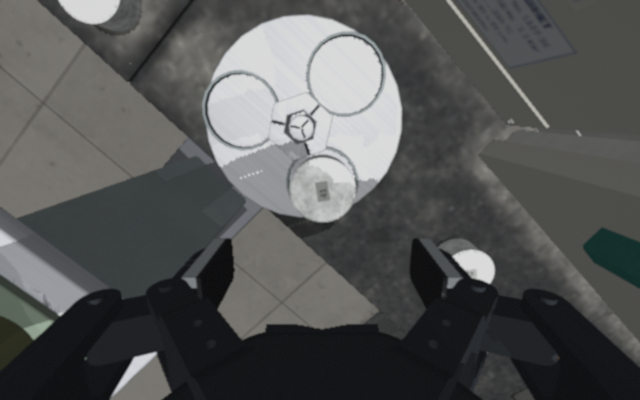

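Call:
servo_tool(
  moves=[
    [0,-0.02,0.03,-10,0,0,0.0854],
    [0,-0.04,0.06,-20,0,0,0.0854],
    [0,-0.06,0.09,-30,0,0,0.0854],
    [0,-0.08,0.12,-40,0,0,0.0854],
    [0,-0.1,0.15,-50,0,0,0.0854],
    [0,-0.108,0.163,-60,0,0,0.0854],
    [0,-0.108,0.163,-70,0,0,0.0854],
    [0,-0.108,0.163,-80,0,0,0.0854],
    [0,-0.108,0.163,-90,0,0,0.0854],
    [0,-0.108,0.163,-100,0,0,0.0854],
    [0,-0.108,0.163,-110,0,0,0.0854],
    [0.03,-0.108,0.163,-120,0,0,0.0854],
    [0.08,-0.108,0.163,-130,0,0,0.0854],
    [0.115,-0.108,0.163,-135,0,0,0.0854],
    [0.12,-0.108,0.163,-135,0,0,0.0854],
    [0.12,-0.108,0.163,-135,0,0,0.0854],
  ],
)

```text
time: 13.6
eef_pos: [0.5195, -0.332, 0.2428]
tcp_rot: [-1.202, 1.212, 1.214]
wrist_force: [0.1, 0.0, 1.0]
grip_width: 0.999
```

```bash
python3 - <<'E'
from h import *
c=weigh(3);cv2.imwrite('pics/w9.png',c['frame'][:,:,::-1]);tins(c)
print(proj(c,[.5195,-.3325,.038]),proj(c,[.459,-.409,.038]))
print('B',rel([.5195,-.3325,.19]))
E
```

```text
F [ 0.15  0.36 -0.3 ] pos [ 0.5203 -0.3326  0.2454] psi 89.9 grip 1.0016256269281867 t 13.75 j [-0.71  0.46  1.56 -0.    1.12 -2.28]
lid (18, 235) [ 0.5281 -0.5275  0.038 ] 0.0504
lid (321, 218) [ 0.5171 -0.3327  0.038 ] 0.051
lid (188, 119) [ 0.4559 -0.4097  0.038 ] 0.0603
[321.27605379 222.04761758] [189.62396569 124.51263921]
B [0.05536319 0.00068968 0.00010468]
```

Call:
servo_tool(
  moves=[
    [0.025,0.0005,0,0,0,0,0.0854],
    [0.048,0.0005,0,0,0,0,0.0854],
    [0.055,0.0005,0,0,0,0,0.0854],
    [0.055,0.0005,0,0,0,0,0.04],
    [0.055,0.0005,0,0,0,0,0.04],
    [0.055,0.0005,0,0,0,0,0.04],
    [0.055,0.0005,0,0,0,0,0.04],
    [0.045,0.0005,0,0,0,0,0.04],
    [0.025,0.0005,0,0,0,0,0.04],
    [0.015,0.0005,0,0,0,0,0.04],
    [0.015,0.0005,0,0,0,0,0.04],
    [0.015,0.0005,0,0,0,0,0.04],
  ],
)

```text
time: 15.25
eef_pos: [0.5195, -0.3325, 0.2301]
tcp_rot: [-1.206, 1.211, 1.211]
wrist_force: [0.6, -0.0, -0.4]
grip_width: 0.656
```

```bash
python3 - <<'E'
from h import *
c=weigh(6);print(rel([.477,-.041,.276]),rel([.5195,-.3325,.19]))
E
```

```text
F [-0.1   0.05 -0.55] pos [ 0.5196 -0.3325  0.2298] psi 89.9 grip 0.6617425414466049 t 15.55 j [-0.71  0.48  1.57 -0.    1.1  -2.28]
[-0.04565785  0.04313739  0.29153387] [ 3.98126653e-02 -6.34170771e-06 -2.72890299e-05]
```

Call:
servo_tool(
  moves=[
    [0.025,0,0,0,0,0,0.04],
    [0.036,0,0,0,0,0,0.04],
    [0.0395,0,0,0,0,0,0.04],
    [0.0395,0,0,0,0,0,0.04],
    [0.0395,0,0,0,0,0,0.0854],
    [0.0395,0,0,0,0,0,0.0854],
    [0.0395,0,0,0,0,0,0.0854],
    [0.01,0,0,0,0,0,0.0854],
    [-0.03,0,0,0,0,0,0.0854],
    [-0.04,0.02,-0.025,0,0,0,0.0854],
    [-0.04,0.045,-0.055,0,0,0,0.0854],
    [-0.03,0.06,-0.0765,0,0,0,0.0854],
    [-0.01,0.06,-0.0765,0,0,0,0.0854],
    [-0.01,0.06,-0.0765,0,0,0,0.0854],
    [-0.01,0.06,-0.0765,0,0,0,0.0854],
  ],
)

```text
time: 17.42
eef_pos: [0.4601, -0.4081, 0.2394]
tcp_rot: [-1.206, 1.21, 1.213]
wrist_force: [0.8, 0.6, -0.1]
grip_width: 1.003
```

```bash
python3 - <<'E'
from h import *
c=weigh(3);cv2.imwrite('pics/w10.png',c['frame'][:,:,::-1]);tins(c)
print(proj(c,[.459,-.409,.038]),proj(c,[.5195,-.3325,.038]))
print('C',rel([.459,-.409,.19]))
t=cam('top');f=t['frame']
g=(f.min(2)>170).astype(np.uint8);g[:205]=0;g[255:]=0
n,l,s,ce=cv2.connectedComponentsWithStats(g)
for i in range(1,n):
    if 90<s[i,4]<180:print(s[i],ray(t,*ce[i],.038).round(3))
E
```

```text
F [-0.1   0.37 -0.11] pos [ 0.4603 -0.4086  0.2405] psi 90.0 grip 1.0014289946154138 t 17.575 j [-0.87  0.46  1.57 -0.    1.11 -2.44]
lid (30, 323) [ 0.5311 -0.607   0.038 ] 0.0512
lid (318, 218) [ 0.4554 -0.4103  0.038 ] 0.0566
[320.24636805 223.78968618] [433.8735061  308.03219072]
C [ 0.05050156  0.00119199 -0.00047526]
[385 219  13  13 139] [ 0.519 -0.331  0.038]
[243 234  14  14 140] [0.458 0.245 0.038]
[272 234  14  13 143] [0.458 0.128 0.038]
```

Call:
servo_tool(
  moves=[
    [0.025,0.002,-0.001,0,0,0,0.0854],
    [0.044,0.002,-0.001,0,0,0,0.0854],
    [0.05,0.002,-0.001,0,0,0,0.0854],
    [0.05,0.002,-0.001,0,0,0,0.04],
    [0.05,0.002,-0.001,0,0,0,0.04],
    [0.05,0.002,-0.001,0,0,0,0.04],
    [0.05,0.002,-0.001,0,0,0,0.04],
    [0.04,0.002,-0.001,0,0,0,0.04],
    [0.02,0.002,-0.001,0,0,0,0.04],
    [0.01,0.002,-0.001,0,0,0,0.04],
    [0.01,0.002,-0.001,0,0,0,0.04],
    [0.01,0.002,-0.001,0,0,0,0.04],
  ],
)

```text
time: 19.12
eef_pos: [0.458, -0.4094, 0.2304]
tcp_rot: [-1.207, 1.21, 1.211]
wrist_force: [-0.3, -0.0, -1.3]
grip_width: 0.656
```

```bash
python3 - <<'E'
from h import *
c=weigh(6);print(rel([.477,-.041,.276]),rel([.4565,-.4095,.19]))
E
```

```text
F [ 0.21  0.24 -0.44] pos [ 0.458  -0.4095  0.23  ] psi 90.0 grip 0.656978164519769 t 19.425 j [-0.87  0.48  1.57 -0.    1.09 -2.44]
[-0.04560946 -0.01870464  0.36855555] [ 3.99723326e-02  1.43619804e-03 -6.15975060e-05]
```

Call:
servo_tool(
  moves=[
    [0.025,0,0,0,0,0,0.04],
    [0.036,0,0,0,0,0,0.04],
    [0.0395,0,0,0,0,0,0.04],
    [0.0395,0,0,0,0,0,0.04],
    [0.0395,0,0,0,0,0,0.0854],
    [0.0395,0,0,0,0,0,0.0854],
    [0.0395,0,0,0,0,0,0.0854],
    [0.01,0,0,0,0,0,0.0854],
    [-0.03,0,0,0,0,0,0.0854],
    [-0.09,0,0.02,0,0,0,0.0854],
    [-0.12,0,0.08,0,0,0,0.0854],
    [-0.12,0,0.14,0,0,0,0.0854],
    [-0.12,0,0.2,0,0,0,0.0854],
    [-0.12,0,0.26,0,0,0,0.0854],
    [-0.12,0,0.32,0,0,0,0.0854],
    [-0.12,0,0.38,0,0,0,0.0854],
    [-0.12,0,0.44,0,0,0,0.0854],
    [-0.1,0,0.5,0,0,0,0.0854],
    [-0.05,0,0.5375,0,0,0,0.0854],
    [-0.015,0,0.5375,0,0,0,0.0854],
  ],
)

```text
time: 21.92
eef_pos: [0.4574, 0.1305, 0.2442]
tcp_rot: [-1.209, 1.208, 1.216]
wrist_force: [-0.0, -0.4, -0.4]
grip_width: 1.005
```

Call:
servo_tool(
  moves=[
    [0,0,0,0,0,0,0.0854],
    [0,0,0,0,0,0,0.0854],
  ],
)

```text
time: 22.18
eef_pos: [0.458, 0.1304, 0.2451]
tcp_rot: [-1.21, 1.207, 1.214]
wrist_force: [-0.3, 0.3, 0.0]
grip_width: 0.997
```

```bash
cat >> h.py <<'E'
def topt():
    t=cam('top');f=t['frame']
    g=(f.min(2)>170).astype(np.uint8);g[:205]=0;g[255:]=0
    n,l,s,ce=cv2.connectedComponentsWithStats(g)
    for i in range(1,n):
        if 90<s[i,4]<180:print('top',s[i],ray(t,*ce[i],.038).round(3))
E
python3 - <<'E'
from h import *
c=weigh(3);cv2.imwrite('pics/w11.png',c['frame'][:,:,::-1]);tins(c)
print(proj(c,[.458,.1275,.038]))
print('E',rel([.458,.1275,.19]));topt()
E
```

```text
F [-0.27  0.07  0.18] pos [0.4586 0.1301 0.2461] psi 90.2 grip 1.001625497335456 t 22.325 j [ 0.09  0.2   1.92  0.    1.02 -1.48]
lid (314, 216) [0.4549 0.126  0.038 ] 0.0514
lid (500, 214) [0.4529 0.244  0.038 ] 0.0604
[316.61965621 220.58305288]
E [ 0.05611328  0.000618   -0.002735  ]
top [385 219  14  13 142] [ 0.519 -0.331  0.038]
top [404 233  14  14 148] [ 0.459 -0.408  0.038]
top [452 236  17   8 105] [ 0.458 -0.607  0.038]
```

Call:
servo_tool(
  moves=[
    [0.025,0.002,-0.0035,0,0,0,0.0854],
    [0.05,0.002,-0.0035,0,0,0,0.0854],
    [0.056,0.002,-0.0035,0,0,0,0.0854],
    [0.056,0.002,-0.0035,0,0,0,0.04],
    [0.056,0.002,-0.0035,0,0,0,0.04],
    [0.056,0.002,-0.0035,0,0,0,0.04],
    [0.056,0.002,-0.0035,0,0,0,0.04],
    [0.046,0.002,-0.0035,0,0,0,0.04],
    [0.026,0.002,-0.0035,0,0,0,0.04],
    [0.016,0.002,-0.0035,0,0,0,0.04],
    [0.016,0.002,-0.0035,0,0,0,0.04],
    [0.016,0.002,-0.0035,0,0,0,0.04],
  ],
)

```text
time: 23.88
eef_pos: [0.4561, 0.1266, 0.2296]
tcp_rot: [-1.21, 1.206, 1.213]
wrist_force: [-0.1, 0.1, 0.3]
grip_width: 0.654
```

```bash
python3 - <<'E'
from h import *
c=weigh(6);print(rel([.477,-.041,.276]))
E
```

```text
F [ 0.24 -0.04  0.02] pos [0.4563 0.1266 0.2295] psi 90.2 grip 0.6559590297945227 t 24.175 j [ 0.09  0.22  1.93  0.    0.99 -1.49]
[-0.04688264 -0.02016969 -0.16756874]
```

Call:
servo_tool(
  moves=[
    [0.025,0,0,0,0,0,0.04],
    [0.036,0,0,0,0,0,0.04],
    [0.0395,0,0,0,0,0,0.04],
    [0.0395,0,0,0,0,0,0.04],
    [0.0395,0,0,0,0,0,0.0854],
    [0.0395,0,0,0,0,0,0.0854],
    [0.0395,0,0,0,0,0,0.0854],
    [0.01,0,0,0,0,0,0.0854],
    [-0.03,0,0,0,0,0,0.0854],
    [-0.04,0,0.05,0,0,0,0.0854],
    [-0.04,0,0.1,0,0,0,0.0854],
    [-0.02,0,0.118,0,0,0,0.0854],
    [-0.01,0,0.118,0,0,0,0.0854],
    [-0.01,0,0.118,0,0,0,0.0854],
  ],
)

```text
time: 25.92
eef_pos: [0.4552, 0.2439, 0.2383]
tcp_rot: [-1.209, 1.21, 1.215]
wrist_force: [0.5, -0.2, 0.2]
grip_width: 1.006
```

```bash
python3 - <<'E'
from h import *
c=weigh(3);cv2.imwrite('pics/w12.png',c['frame'][:,:,::-1]);tins(c)
print(proj(c,[.457,.2445,.038]))
print('D',rel([.457,.2445,.19]));topt()
E
```

```text
F [-0.13 -0.15  0.2 ] pos [0.4563 0.2438 0.24  ] psi 90.1 grip 0.9981151488076765 t 26.075 j [ 0.32  0.29  1.82  0.    1.03 -1.25]
lid (132, 218) [0.4513 0.1281 0.038 ] 0.0601
[322.13225305 227.21420937]
D [ 0.05003027 -0.00074076  0.00060311]
top [189 205  26  12 168] [0.578 0.454 0.038]
top [385 219  14  13 142] [ 0.519 -0.331  0.038]
top [404 233  14  14 147] [ 0.459 -0.408  0.038]
top [272 234  14  14 148] [0.456 0.127 0.038]
top [452 236  17   8 109] [ 0.458 -0.606  0.038]
```

Call:
servo_tool(
  moves=[
    [0.025,0,0,0,0,0,0.0854],
    [0.044,0,0,0,0,0,0.0854],
    [0.05,0,0,0,0,0,0.0854],
    [0.05,0,0,0,0,0,0.04],
    [0.05,0,0,0,0,0,0.04],
    [0.05,0,0,0,0,0,0.04],
    [0.05,0,0,0,0,0,0.04],
    [0.04,0,0,0,0,0,0.04],
    [0.02,0,0,0,0,0,0.04],
    [0.01,0,0,0,0,0,0.04],
    [0.01,0,0,0,0,0,0.04],
    [0.01,0,0,0,0,0,0.04],
  ],
)

```text
time: 27.62
eef_pos: [0.4559, 0.2437, 0.2296]
tcp_rot: [-1.209, 1.208, 1.212]
wrist_force: [0.1, -0.4, -3.3]
grip_width: 0.657
```

```bash
python3 - <<'E'
from h import *
c=weigh(6);print(rel([.477,-.041,.276]))
E
```

```text
F [ 0.01 -0.12 -3.37] pos [0.4562 0.2438 0.2298] psi 90.1 grip 0.656306083766967 t 27.925 j [ 0.32  0.3   1.83  0.    1.01 -1.25]
[-0.04678931 -0.02025164 -0.28477993]
```

Call:
servo_tool(
  moves=[
    [-0.03,0,0,0,0,0,0.04],
    [-0.047,0,-0.03,9,0,0,0.04],
    [-0.047,-0.005,-0.07,18,0,0,0.04],
    [-0.047,-0.01,-0.11,27,0,0,0.04],
    [-0.047,-0.015,-0.15,35,0,0,0.04],
    [-0.047,-0.02,-0.19,35,0,0,0.04],
    [-0.047,-0.02,-0.23,35,0,0,0.04],
    [-0.047,-0.02,-0.265,35,0,0,0.04],
    [-0.047,-0.02,-0.285,35,0,0,0.04],
    [-0.047,-0.02,-0.285,35,0,0,0.04],
    [-0.047,-0.02,-0.285,35,0,0,0.04],
  ],
)

```text
time: 29.3
eef_pos: [0.4766, -0.0408, 0.276]
tcp_rot: [-0.748, 1.437, 0.752]
wrist_force: [0.1, -0.3, -2.4]
grip_width: 0.659
```

```bash
python3 - <<'E'
from h import *
c=weigh(3);cv2.imwrite('pics/w13.png',c['frame'][:,:,::-1])
print(proj(c,[.477,-.041,.054]),proj(c,[.477,-.041,.124]),proj(c,[.5085,-.0895,.098]),rel([.477,-.041,.237]))
E
```

```text
F [-0.17 -0.17 -3.55] pos [ 0.4766 -0.0404  0.2761] psi 55.2 grip 0.6580359928581296 t 29.45 j [-0.27  0.16  1.89  0.    1.09 -1.23]
[321.50830161 215.69092377] [321.61331924 267.49651202] [284.46709894 326.73431054] [ 0.03909298 -0.00073497 -0.00036881]
```

View pics/w13.png

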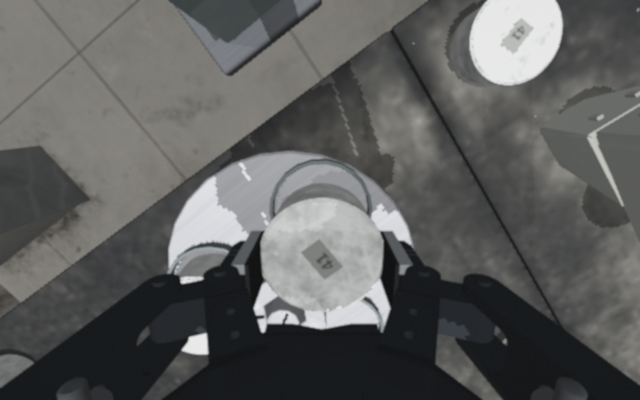

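Call:
servo_tool(
  moves=[
    [0.015,-0.0025,0,0,0,0,0.04],
    [0.028,-0.0025,0,0,0,0,0.04],
    [0.036,-0.0025,0,0,0,0,0.04],
    [0.039,-0.0025,0,0,0,0,0.04],
    [0.039,-0.0025,0,0,0,0,0.04],
  ],
)

```text
time: 30.08
eef_pos: [0.4782, -0.0415, 0.2378]
tcp_rot: [-0.747, 1.44, 0.755]
wrist_force: [-7.0, 1.5, 8.7]
grip_width: 0.654
```

```bash
python3 - <<'E'
from h import *
c=weigh(2)
E
```

```text
F [-6.88  1.92  8.69] pos [ 0.4781 -0.0414  0.2378] psi 55.2 grip 0.6579675499201777 t 30.175 j [-0.27  0.22  1.91  0.    1.01 -1.23]
```

Call:
servo_tool(
  moves=[
    [-0.012,0,0,0,0,0,0.04],
    [-0.012,0.005,0,0,0,0,0.04],
    [-0.012,0.005,0,0,0,0,0.04],
  ],
)

```text
time: 30.55
eef_pos: [0.4736, -0.0384, 0.2496]
tcp_rot: [-0.747, 1.44, 0.756]
wrist_force: [-0.4, -0.4, -4.1]
grip_width: 0.657
```

```bash
python3 - <<'E'
from h import *
c=weigh(2);cv2.imwrite('pics/w14.png',cv2.resize(c['frame'][130:340,140:440,::-1],None,fx=2.5,fy=2.5,interpolation=cv2.INTER_CUBIC))
E
```

```text
F [-0.1   0.27 -2.91] pos [ 0.4738 -0.0385  0.2494] psi 55.2 grip 0.6570557788148864 t 30.65 j [-0.26  0.19  1.92  0.    1.04 -1.23]
```

View pics/w14.png

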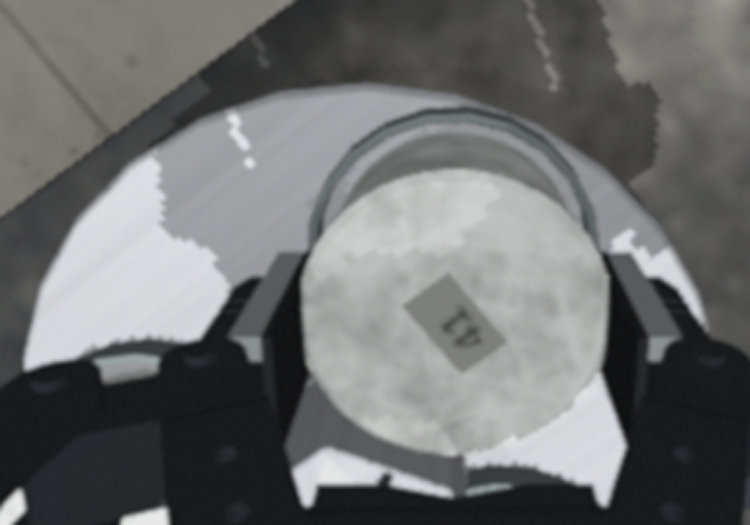

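```bash
python3 - <<'E'
from h import *
c=weigh(1);s=ctrl.state();M=R.from_rotvec(s['tcp_rot']).as_matrix()
a=ray(c,321.5,173.2,.054);b=ray(c,322,197.2,.0965);d=ray(c,322,312,.0965)
y=lambda p:((p-s['eef_pos'])@M)[1]
print('rim c',y(a)-.0355,'lid from top',y(b)-.0295,'from bottom',y(d)+.0295)
l,r=ray(c,140+310/2.5,130+230/2.5,.054),ray(c,140+597/2.5,130+230/2.5,.054)
print('rim chord',((l+r)/2-s['eef_pos'])@M,np.linalg.norm(l-r))
print('expected rim',rel([.477,-.041,.054]),rel([.477+.001,-.0415,.054]))
E
```

```text
F [-0.02 -0.53 -4.19] pos [ 0.4738 -0.0385  0.2494] psi 55.2 grip 0.6549166699480529 t 30.7 j [-0.26  0.19  1.92  0.    1.04 -1.23]
rim c -0.001430507422172711 lid from top 0.0027661622126312693 from bottom 0.0043371203904360445
rim chord [ 0.19547029  0.00458868 -0.00061396] 0.06815994003875006
expected rim [ 0.19541436 -0.00511554 -0.00020722] [ 1.95407972e-01 -6.22201748e-03 -4.70312131e-05]
```

Call:
servo_tool(
  moves=[
    [0,-0.0035,0,0,0,0,0.04],
    [0,-0.0035,0,0,0,0,0.04],
    [0.004,-0.0035,0,0,0,0,0.04],
    [0.008,-0.0035,0,0,0,0,0.04],
    [0.008,-0.0035,0,0,0,0,0.04],
  ],
)

```text
time: 31.32
eef_pos: [0.4763, -0.0404, 0.2407]
tcp_rot: [-0.747, 1.441, 0.757]
wrist_force: [-0.3, 0.1, -4.8]
grip_width: 0.652
```

Call:
servo_tool(
  moves=[
    [0.002,0,0,0,0,0,0.04],
    [0.002,0,0,0,0,0,0.04],
  ],
)

```text
time: 31.58
eef_pos: [0.4762, -0.0404, 0.2386]
tcp_rot: [-0.746, 1.441, 0.757]
wrist_force: [-0.4, -0.4, -5.1]
grip_width: 0.654
```

Call:
servo_tool(
  moves=[
    [0.0015,0,0,0,0,0,0.04],
    [0.0015,0,0,0,0,0,0.04],
    [0.0015,0,0,0,0,0,0.075],
    [0.0015,0,0,0,0,0,0.075],
    [0.0015,0,0,0,0,0,0.075],
    [-0.03,0,0,0,0,0,0.075],
    [-0.08,0,0,0,0,0,0.0854],
    [-0.13,0,0,0,0,0,0.0854],
    [-0.13,0,0,0,0,0,0.0854],
    [-0.13,0,0,0,0,0,0.0854],
  ],
)

```text
time: 32.83
eef_pos: [0.4768, -0.0408, 0.3682]
tcp_rot: [-0.746, 1.442, 0.757]
wrist_force: [-0.1, 0.3, -0.4]
grip_width: 1.001
```

```bash
python3 - <<'E'
from h import *
c=weigh(3);cv2.imwrite('pics/w15.png',c['frame'][:,:,::-1]);tins(c);print('z84');tins(c,.084)
print([proj(c,p) for p in([.477,-.041,.084],[.482,-.141,.084])]);topt()
cv2.imwrite('pics/side15.png',cam('side')['frame'][170:330,230:430,::-1])
E
```

```text
F [ 0.1  -0.35 -0.14] pos [ 0.4763 -0.0407  0.3667] psi 55.2 grip 0.9972133507665933 t 32.975 j [-0.27  0.04  1.81  0.    1.3  -1.23]
lid (322, 171) [ 0.4654 -0.0339  0.038 ] 0.0561
lid (455, 63) [0.4521 0.1266 0.038 ] 0.0632
z84
lid (455, 63) [0.4472 0.1068 0.084 ] 0.0535
[array([322.90221164, 195.27023886]), array([238.37323946, 258.00476773])]
top [385 219  13  13 143] [ 0.518 -0.331  0.038]
top [404 233  14  14 148] [ 0.459 -0.408  0.038]
top [272 234  14  14 148] [0.456 0.127 0.038]
top [452 236  18   9 113] [ 0.458 -0.607  0.038]
```

View pics/w15.png

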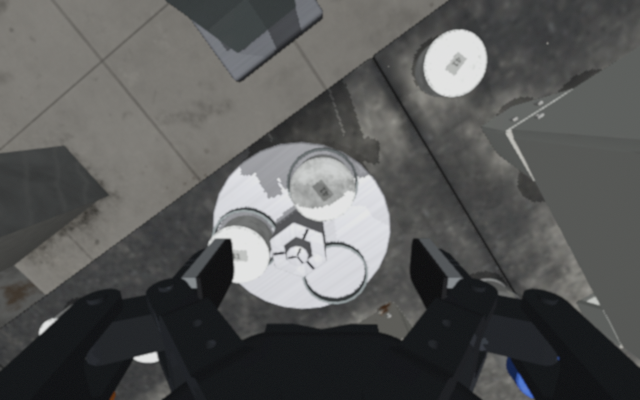

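```bash
python3 - <<'E'
from h import *
c=cam('wrist')
for p in([.5085,-.0895,.098],[.566,-.087,.054],[.477,-.041,.054],[.477,-.041,.082],[.482,-.141,.082],[.456,.127,.038]):print(p,proj(c,p).round(0))
for n,a in(('P2',(322,186)),('A',(240,253))):print(n,ray(c,*a,.084),ray(c,*a,.09))
print(ray(c,297,254,.098),ray(c,335,272,.054))
f=c['frame'][:,:,::-1]
s=cam('side');g=s['frame'][190:260,255:345,::-1]
a=cv2.resize(f[135:315,200:400],None,fx=2.6,fy=2.6,interpolation=cv2.INTER_CUBIC)
b=cv2.resize(g,None,fx=3,fy=3,interpolation=cv2.INTER_CUBIC);b=cv2.copyMakeBorder(b,0,a.shape[0]-b.shape[0],0,0,cv2.BORDER_CONSTANT)
cv2.imwrite('pics/chk.png',np.hstack([a,b]));print(np.hstack([a,b]).shape)
E
```

```text
[0.5085, -0.0895, 0.098] [298. 257.]
[0.566, -0.087, 0.054] [335. 277.]
[0.477, -0.041, 0.054] [323. 187.]
[0.477, -0.041, 0.082] [323. 194.]
[0.482, -0.141, 0.082] [239. 257.]
[0.456, 0.127, 0.038] [457.  66.]
P2 [ 0.46994177 -0.03695372  0.084     ] [ 0.4687637  -0.03613114  0.09      ]
A [ 0.47919948 -0.13669772  0.084     ] [ 0.47780172 -0.13350822  0.09      ]
[ 0.50538924 -0.08840458  0.098     ] [ 0.56105916 -0.08331225  0.054     ]
(468, 790, 3)
```

View pics/chk.png

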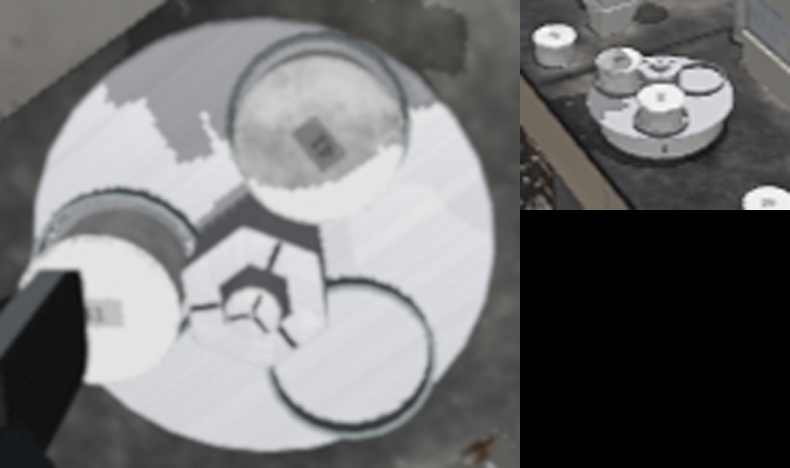

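```bash
python3 - <<'E'
from h import *
t=cam('top');f=t['frame'].min(2)
print(f[141:160,285:306]);print(f[231:249,402:421])
p=[proj(t,[.835,.063+d,.038]) for d in(-.0295,.0295)];print(p)
E
```

```text
[[ 69  70  71  74  69  63  56  52  53  56  66  75  78  80  81  80  79  77
   75  72  66]
 [ 72  70  70  70  69  60  60  64  69  78  82  90  88  87  85  84  82  79
   80  77  73]
 [ 72  71  69  70  72  69  85 108 128 135 140 137 127 112  96  90  85  80
   85  78  81]
 [ 73  69  70  71  77 101 133 167 187 196 196 193 182 161 131 104  83  80
   82  82  80]
 [ 75  71  71  80 108 143 180 203 213 216 218 216 211 199 175 134  98  79
   77  81  83]
 [ 79  75  79 101 144 184 206 216 217 219 219 220 218 215 201 167 121  84
   73  74  78]
 [ 76  78  92 131 176 204 216 218 220 221 218 219 221 220 211 191 147 101
   74  71  75]
 [ 79  79 101 148 194 214 219 219 219 220 220 221 220 219 217 203 166 115
   79  69  70]
 [ 78  76 106 159 202 218 220 218 220 221 220 221 221 221 218 208 178 124
   88  74  72]
 [ 77  75 101 157 202 218 220 220 220 219 220 220 221 220 218 209 177 127
   89  74  73]
 [ 74  74  96 146 193 214 219 220 221 220 220 219 220 222 216 201 171 120
   88  74  71]
 [ 69  71  86 126 176 206 216 220 220 219 220 220 219 220 210 189 150 107
   82  73  69]
 [ 68  69  78 108 158 194 213 21
[... 1425 characters left out ...]
21 215 206 205 204 208 213 219 220 215 199 152  91
   54]
 [ 51  90 148 195 213 219 219 220 217 217 219 219 220 220 213 189 139  83
   54]
 [ 44  66 115 166 201 217 220 220 222 221 220 221 221 216 200 164 112  67
   49]
 [ 41  49  80 125 172 201 214 217 219 221 220 220 216 200 171 123  75  51
   46]
 [ 41  42  51  84 131 171 194 205 214 215 214 209 196 169 124  80  51  39
   41]
 [ 42  41  41  51  80 116 145 172 186 189 187 174 149 112  77  48  38  41
   41]
 [ 40  41  40  39  47  61  81 103 118 123 120 106  87  63  46  42  38  42
   43]
 [ 41  39  39  35  40  39  37  49  57  58  56  53  47  39  36  37  38  39
   40]]
[array([302.11565154, 150.05188281]), array([288.10901528, 150.13457883])]
```

Call:
servo_tool(
  moves=[
    [0,0.03,0.035,-5,0,0,0.0],
    [0,0.06,0.075,-10,0,0,0.0],
    [0,0.09,0.115,-15,0,0,0.0],
    [0,0.12,0.155,-20,0,0,0.0],
    [0,0.15,0.19,-25,0,0,0.0],
    [0,0.18,0.23,-30,0,0,0.0],
    [0,0.21,0.265,-35,0,0,0.0],
    [0,0.24,0.3,-35,0,0,0.0],
    [0,0.2615,0.33,-35,0,0,0.0],
    [0,0.2615,0.33,-35,0,0,0.0],
    [0,0.2615,0.33,-35,0,0,0.0],
    [0,0.2615,0.33,-35,0,0,0.0],
  ],
)

```text
time: 34.72
eef_pos: [0.4507, 0.3784, 0.3696]
tcp_rot: [-1.204, 1.212, 1.219]
wrist_force: [-0.3, 0.1, 0.7]
grip_width: 0.0
```

```bash
python3 - <<'E'
from h import *
c=weigh(2);f=c['frame'];cv2.imwrite('pics/w16.png',f[:,:,::-1])
p=proj(c,[.45,.38,.06]);print(p)
u,v=p.astype(int)
tins(c)
g=cv2.cvtColor(f,cv2.COLOR_RGB2GRAY)
print(g[v-44:v+44:4,u-64:u+64:4])
topt()
E
```

```text
F [ 0.1  -0.04  0.08] pos [0.4508 0.3784 0.3698] psi 90.1 grip -0.001684103560853884 t 34.825 j [ 0.55  0.27  1.54  0.01  1.34 -1.03]
[321.93695398 185.92041807]
lid (438, 256) [0.5362 0.5107 0.038 ] 0.0653
lid (80, 182) [0.4521 0.1285 0.038 ] 0.0638
[[ 86  92  85  86  78  65 100 178 165 152 141 131 116  93  73  60  53  48
   48  54  53  58  52  49  47  49  47  48  53  58  56  56]
 [ 90  87  84  86  75  64 194 154 227 220 208 203 196 185 173 159 150 142
  133 119 100  82  61  53  48  51  48  52  53  54  55  83]
 [ 93  86  85  90  82  61 203 141 210 217 217 218 217 217 216 213 212 208
  204 197 187 176 161 152 143 136 119  60  53  53  52  82]
 [ 90  87  90  94  85  59 214 230 215 216 217 216 218 218 217 217 218 218
  218 219 220 220 217 215 213 208 203 190  71  51  52  79]
 [ 96  97  96  94  85  62 220 234 222 218 217 216 217 218 197 118  96 121
  198 219 220 221 221 220 222 222 170 140 128  51  48  75]
 [ 94  94  97  97  91  92 224 234 231 218 216 216 215  81  44  46  48  49
   47  83 216 220 220 220 221 221 212 202  96  74  73  80]
 [ 87  84  88  95  91  99 228 233 232 222 216 217  
[... 1616 characters left out ...]
87
   90  84  80  83  88  87  80  79  76  78  78  81  84  81]
 [ 89  92  90  88  90  91  92  88  90  90  88  71  82  86  91  96  88  84
   86  81  79  80  84  82  82  85  85  83  85  86  86  89]
 [ 86 100  88  90  98  93  90  92  85  91  79 103  97  92 103 110  87  88
   89  80  83  87  88  84  85  87  89  96  96  87  87  92]
 [ 96  94  91  95  93  89  89  89  90  92  84  92 102 100  95  89  85  84
   84  89  92  90  92  94  90  88  92  94  93  91  93  87]]
top [189 205  25  12 171] [0.578 0.455 0.038]
top [385 219  14  13 143] [ 0.518 -0.331  0.038]
top [404 233  14  14 148] [ 0.459 -0.408  0.038]
top [272 234  14  14 148] [0.456 0.127 0.038]
top [452 236  17   9 107] [ 0.458 -0.607  0.038]
```

Call:
servo_tool(
  moves=[
    [0.04,0.001,0.0015,0,0,0,0.0],
    [0.08,0.001,0.0015,0,0,0,0.0],
    [0.11,0.001,0.0015,0,0,0,0.0],
    [0.125,0.001,0.0015,0,0,0,0.0],
    [0.13,0.001,0.0015,0,0,0,0.0],
    [0.134,0.001,0.0015,0,0,0,0.0],
    [0.138,0.001,0.0015,0,0,0,0.0],
    [0.14,0.001,0.0015,0,0,0,0.0],
    [0.14,0.001,0.0015,0,0,0,0.0],
  ],
)

```text
time: 36.0
eef_pos: [0.4493, 0.381, 0.231]
tcp_rot: [-1.204, 1.208, 1.218]
wrist_force: [1.0, -0.1, 2.2]
grip_width: -0.0
```

Call:
servo_tool(
  moves=[
    [0.001,0,0,0,0,0,0.0],
    [0.002,0,0,0,0,0,0.0],
    [0.003,0,0,0,0,0,0.0],
    [0.003,0,0,0,0,0,0.0],
  ],
)

```text
time: 36.5
eef_pos: [0.4493, 0.381, 0.2281]
tcp_rot: [-1.204, 1.208, 1.218]
wrist_force: [-0.8, -0.5, 4.9]
grip_width: 0.001
```

Call:
servo_tool(
  moves=[
    [0.001,0,0,0,0,0,0.0],
    [0.002,0,0,0,0,0,0.0],
    [0.003,0,0,0,0,0,0.0],
    [0.003,0,0,0,0,0,0.0],
  ],
)

```text
time: 37.0
eef_pos: [0.4494, 0.3811, 0.2273]
tcp_rot: [-1.204, 1.209, 1.218]
wrist_force: [-3.8, -3.8, 16.4]
grip_width: -0.002
```

Force rose past the spring's 5 N to 16 N with no further travel, so the button is at its stop. Releasing now and moving up.

Call:
servo_tool(
  moves=[
    [-0.01,0,0,0,0,0,0.0],
    [-0.03,0,0,0,0,0,0.0],
    [-0.08,0,0,0,0,0,0.0],
    [-0.13,0,0,0,0,0,0.0],
    [-0.17,0,0,0,0,0,0.0],
    [-0.17,0,0,0,0,0,0.0],
    [-0.17,0,0,0,0,0,0.0],
  ],
)

```text
time: 37.88
eef_pos: [0.45, 0.38, 0.3966]
tcp_rot: [-1.204, 1.21, 1.218]
wrist_force: [0.4, 0.2, -0.7]
grip_width: 0.001
```

```bash
python3 - <<'E'
from h import *
c=weigh(3);topt()
t=cam('top')['frame'][190:260,160:480,::-1];s=cam('side')['frame'][180:330,240:420,::-1]
a=cv2.resize(t,(780,171),interpolation=cv2.INTER_CUBIC);b=cv2.resize(s,(504,420),interpolation=cv2.INTER_CUBIC)
cv2.imwrite('pics/fin.png',np.vstack([a,cv2.copyMakeBorder(b,0,0,0,276,cv2.BORDER_CONSTANT)]))
E
```

```text
F [ 0.55  0.45 -0.55] pos [0.4499 0.3799 0.395 ] psi 90.1 grip 0.001577610741533138 t 38.025 j [ 0.55  0.24  1.52  0.01  1.39 -1.02]
top [189 205  16  12 124] [0.581 0.465 0.038]
top [385 219  14  13 144] [ 0.518 -0.331  0.038]
top [404 233  14  14 146] [ 0.459 -0.408  0.038]
top [272 234  14  14 148] [0.456 0.127 0.038]
top [452 236  17   8 104] [ 0.458 -0.607  0.038]
```

View pics/fin.png

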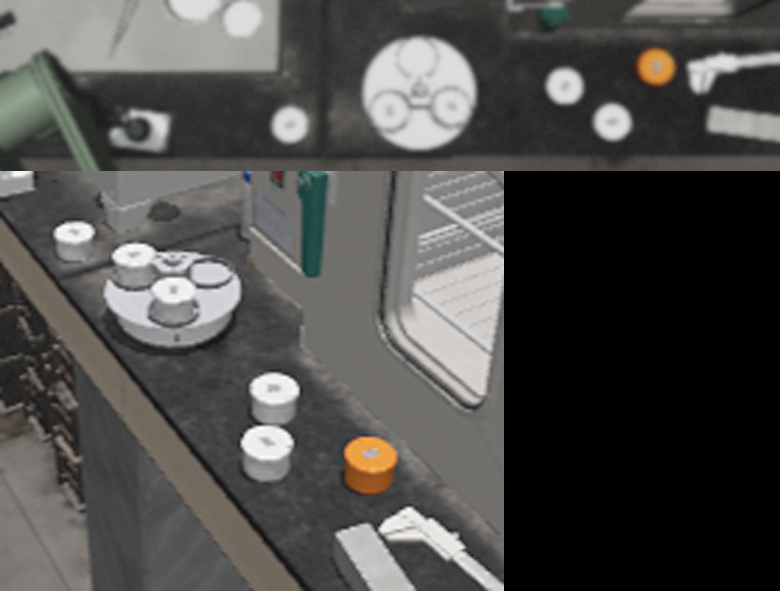

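```bash
python3 -c "
from station import ctrl
print(ctrl.close_job())"
```

```text
the job is handed in; nothing more can be done
None
```

The job is done and handed in at about 38 s.

- **Carousel:** I turned it about 45° by the hub until the keyways were over the keys, and it dropped onto the drum. The pocket spacing seen from the wrist camera fits the lowered position. I saw no sign of it rising or turning after that.
- **Tins:** I found and lifted all five.

| Tin | Position (x, y) in m | Wrist force when lifted (N) | Result |
|---|---|---|---|
| First right | 0.467, -0.253 | 3.4 | loaded, now in pocket at 243° |
| Second right | 0.519, -0.332 | 0.55 | empty, back on the bench |
| Third right | 0.459, -0.409 | 0.44 | empty, back on the bench |
| Near left | 0.456, 0.127 | about 0 | empty, back on the bench |
| Far left | 0.456, 0.244 | 3.4 | loaded, now in pocket at 123° |

- **Start button:** I pressed it until the force rose to 16 N with no further travel, against about 5 N for the spring, then released it.

**Last checks:** the final top and side pictures show both loaded tins upright in their pockets. The three empty tins are upright on the bench, and the robot is clear of everything.

- **Second placing:** the first try met about 11 N of contact. I raised the tin, shifted it and set it down again without contact. It sits a few mm off-centre but inside the ring.
- **Camera offset:** wrist-camera heights in the image were 4–5 pixels off throughout, about 3 mm, which I allowed for.
- **Near-left tin:** its reading was close to zero rather than 0.5 N, within the sensor noise. The finger opening showed it was held, so I took it as empty.
- **Not used:** a white-lidded object at about (0.83, 0.06) has no tin label, so I left it alone.

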